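# Stand the pale table leg up against the planing stop

### The arm

A 6-joint arm with a two-finger parallel gripper is mounted at the origin on the work surface. World frame = base frame: x ahead of the robot, y to its left, z up, the work surface at z = 0. Lengths are in m, angles in degrees, forces in N, time in s.
With the tool pointing down it reaches from about 0.35 to 0.85 m from the base axis. Payload 8.1 kg.
Tool frame: the origin (TCP) lies midway between the tips of the shut fingers; the grasp point (between the pads) lies 19 mm behind it; x points along the fingers, y is the direction in which the jaws open and shut, and the axes are right-handed (so a half turn about x gives the same grasp; the last joint's range is limited). The gripper opens to 85 mm and grips with 20 to 120 N. Pads are 22 mm wide; open, the fingers measure 114 mm over their backs; the gripper's body (76 mm by 85 mm) begins 54 mm behind the grasp point. The pads swing forward as they close: fully open they stand 13 mm farther back than shut.
Start: joints at [-78.232, 7.471, 85.268, -0, 87.261, -4.893], TCP at [0.172, -0.575, 0.231] pointing down, gripper open.
Joint ranges: [-169.43, 169.43], [-51.17, 129.36], [1.28, 143.12], [-76.62, 256.62], [0, 156.53], [-152.29, 152.29]. Speed limits (degrees/s): [136.94, 136.94, 159.86, 180, 180, 180].

### API

Orientations are given as [roll, pitch, yaw] about the fixed x, y, z axes, in that order (R = Rz(yaw) Ry(pitch) Rx(roll)).
In Python, from cell import ctrl gives the robot as it stands.
- The arm moves only by the tool step_arm, never from a script. Its arguments are lists of equal length, an entry for each row: "dp": the shift along the tool's x, y, z in cm, a list of three; "dr": the turn, a rotation vector about the tool's x, y, z in rad, a list of three. A call has exactly 10 rows; each row shifts and turns the commanded pose from where the row before left it, along the tool's axes as they then stand; what a row does not reach is not made up. A row lasts 1/8 s, in which the tool goes at most 62.5 mm and 10.7 degrees, less where a joint would pass 70% of its speed; a pose out of reach is approached as far as the arm can. A call is refused whole if a number of a shift passes 6.25 or a number of a turn 0.188, either way. A call with a gripper value outside its range is refused whole. "hand" is the finger opening in cm, from 0 to 8.54, set as the call begins (left out, the last holds). The fingers move at their own pace and stop on an object; "newtons" is the grip in N (left out, the last holds). Time passes only in rows, so rows that do not move let the fingers close, or fill a call up. It gives the time, the measured TCP pose, the force and the opening at its end, in the units of the state.
- ctrl.observe(): the state, without advancing time (a new reading comes with each control period).
- ctrl.grab_frame(name): name is "side" or "top"; returns the picture (384x512x3 uint8, red, green, blue); there is no depth.
- ctrl.camera_info(name): a dict with "vertical_fov" (degrees; the focal length in pixels is half the picture's height over the tangent of half this angle, whatever the lens; pixels are square), "cx", "cy" (the principal point, pixels), "rvec" (rotation vector, rad) and "tvec" (3), from world to camera coordinates, as OpenCV has them. Camera axes: x right, y down, z forward; pixel columns grow to the right and rows downward; lengths in m; the calibration is good to about 2 mm. A picture is of the moment at which its call begins. camera_info takes no time and is no camera call.
- ctrl.job_done(): hands the job in, once; it reports no verdict.
The state is a dict: "clock": time; "qpos": joint angles; "joint_vel": joint speeds; "tau": joint torques, N m; "position": TCP position; "orientation": TCP orientation; "contact_force": force on the tool from outside, world axes, zero at the start; "torque": the same for the moment, N m; "opening": finger opening in m.
Only numpy, scipy, OpenCV 4.12 (cv2) and the standard library are available. Lean on these libraries where they do the work, as an engineer would, in place of code of your own. Each camera call takes 0.05 s, during which the arm holds its last target.

### The job

Stand the pale wooden table leg upright on its steel foot: slide it along the bench until its foot butts against the dark wooden planing stop, then, keeping the foot down on the bench and against the stop, tip its free end up until it stands by itself right against the stop. Leave the dark leg lying where it is and the orange mug undisturbed.

Things in the scene. Friction and masses are not known exactly. Their poses are not given: they have to be found in the camera images.
- leg_pale: round pale wooden leg to raise, 46 mm diameter, 180 mm long, 0.4 to 0.63 kg; its first 25 mm is a heavy steel foot (centre of mass 45 mm from foot end), so pinched by up to 40 N about 25 mm from the head end it swivels in the pads when lifted. Lies 15 to 55 mm short of the stop; can roll. Origin: centre of the foot's end face; +y: along the axis to the head (level now, straight up when standing).
- leg_dark: bystander: an identical leg of dark brown wood with the same steel foot, lying beside the pale one about 130 mm away and about parallel to it, foot to the stop. Same size, origin and axes.
- stop: planing stop, fixed to the bench: dark wooden block 300 mm long, 45 mm thick and 60 mm high, with a steel strip along the top of its working face. Origin: on the bench at the foot of the working face, midway along it. +x runs along the face, +y points out of the face towards the legs, z up.
- mug: bystander: orange mug, 84 mm in diameter and 92 mm high, standing on the bench. Origin: centre of its underside, z up.
Mind the look-alikes: they are no part of the job. Leave any blue or red look-alike of the leg_pale alone.

How it is judged (in metres and radians):
On the way:
1. the pale leg is half raised (24 to 67 degrees) with its foot on the bench and within 15 mm of the stop (angle between leg_pale's own y axis and vertical between 0.4 and 1.15 rad and height (world z) of leg_pale below 0.035 m and y of leg_pale in the frame of stop below 0.038 m and x of leg_pale in the frame of stop between -0.14 and 0.14 m), for 0.1 s.
At the end, for the whole second after the job is handed in: The pale leg stands by itself on its steel foot on the bench, upright within 10 degrees, at rest, its side within 15 mm of the stop's working face and its axis within 140 mm of the middle of the stop; the dark leg and the mug are within 30 mm of where they were (angle between leg_pale's own y axis and vertical below 0.17 rad and height (world z) of leg_pale below 0.008 m and y of leg_pale in the frame of stop between 0 and 0.038 m and x of leg_pale in the frame of stop between -0.14 and 0.14 m and linear speed of leg_pale below 0.03 m/s and distance of each of leg_dark, mug from where it was at the start of the episode below 0.03 m); the robot touches nothing.
It fails at once if the pale leg's foot is lifted more than about 25 mm off the bench (height (world z) of leg_pale above 0.05 m).
It fails at once if the dark leg is shifted by more than 30 mm (distance of leg_dark from where it was at the start of the episode above 0.03 m).
It fails at once if the mug is shifted by more than 30 mm (distance of mug from where it was at the start of the episode above 0.03 m).
It also fails if it takes over 42 s, if anything falls off the work surface, if the arm or the gripper's body presses on something with over 40 N, if the wrist force passes 120 N, or if a joint passes its speed limit or range.

## Working session

There is one attempt and no reset: what is moved stays moved. The work goes in short steps, Python scripts to look and compute and a tool call to move; the robot and the scene stay as the last step left them, time stands still between calls to the robot, and variables do not carry over. Pictures are saved under pics/ and viewed, and the job is handed in when it is done.

Besides the shell and the picture viewer there is one more tool, called after "Call:" as a command line: name --argument value ..., lists and objects as JSON in quotes. step_arm: Moves the arm, as the interface text tells. Its arguments: {"type":"object","properties":{"dp":{"type":"array"},"dr":{"type":"array"},"hand":{"type":"number"},"newtons":{"type":"number"}},"required":["dp","dr"]}

```bash
ls; mkdir -p pics; python3 - <<'E'
from cell import ctrl
import cv2
print(ctrl.observe())
for n in("side","top"):
    im=ctrl.grab_frame(n); cv2.imwrite(f"pics/{n}0.png",im[:,:,::-1]); print(ctrl.camera_info(n))
E
```

```text
pics
{'clock': 0.0, 'qpos': array([-7.82301803e+01,  7.51283954e+00,  8.53284490e+01,  2.25029274e-04,
        8.72605250e+01, -4.89317551e+00]), 'joint_vel': array([ 0.07738142, -0.02738765, -0.02629213, -0.06253216, -0.04252546,
       -0.00850208]), 'tau': array([-3.57823556e-04, -5.69394886e+01, -5.00553060e+01, -1.21814592e-04,
        1.44775759e-02, -6.02513478e-05]), 'position': array([ 0.17195776, -0.57427533,  0.23027602]), 'orientation': array([-95.01965533,  89.89818617, 101.64332889]), 'contact_force': array([0.4058265 , 0.15785218, 0.3064886 ]), 'torque': array([ 0.00241125, -0.02414135,  0.00492539]), 'opening': 0.08557013519208408}
{'vertical_fov': 43.039398886943665, 'cx': 260.6836682552102, 'cy': 186.51646021421334, 'rvec': array([ 0.74047447, -2.51901462,  1.19920858]), 'tvec': array([0.4562004 , 0.24617325, 0.99331715])}
{'vertical_fov': 42.61802471668554, 'cx': 265.62252109965215, 'cy': 179.9343148079416, 'rvec': array([ 2.13411345, -2.10642022,  0.1803241 ]), 'tvec': array([-0.01522371,  0.59180801,  1.09176376])}
```

View pics/side0.png

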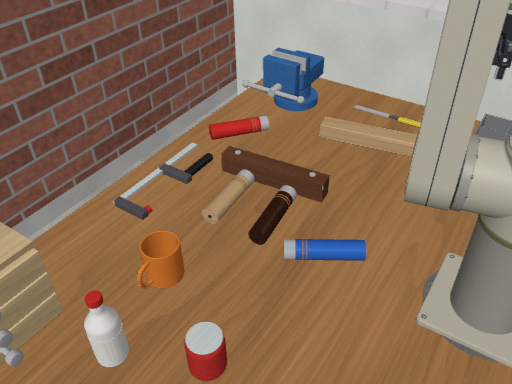

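View pics/top0.png

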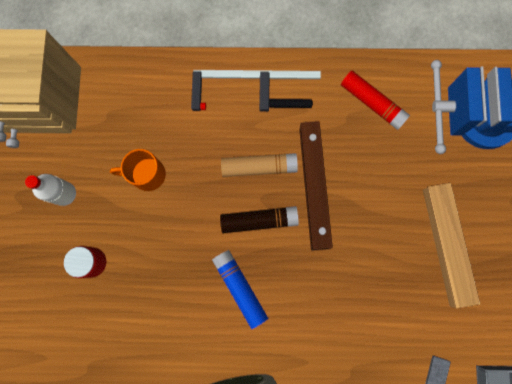

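Side view: pale leg runs from its head at (208,213) to its foot at (248,176). Top view: candidates are pale leg (258,165), dark leg (258,220), blue look-alike (240,290), red look-alike (375,100), and the wooden plank (452,245). By description I choose the pale leg at (258,165), with its foot to the right, facing the stop at (316,185).

```bash
cat > h.py <<'E'
import numpy as np, cv2
from cell import ctrl
def cam(n):
    c=ctrl.camera_info(n); f=192/np.tan(np.radians(c['vertical_fov']/2))
    K=np.array([[f,0,c['cx']],[0,f,c['cy']],[0,0,1]]); R=cv2.Rodrigues(np.array(c['rvec']))[0]
    return K,R,np.array(c['tvec'])
def ray(n,uv,z):
    K,R,t=cam(n); o=-R.T@t; d=R.T@np.linalg.inv(K)@np.array([uv[0],uv[1],1.]); return o+d*(z-o[2])/d[2]
def proj(n,p):
    K,R,t=cam(n); q=K@(R@np.array(p,float)+t); return q[:2]/q[2]
def tri(uvt,uvs):
    A=[];b=[]
    M=np.zeros((3,3));v=np.zeros(3)
    for n,uv in(("top",uvt),("side",uvs)):
        K,R,t=cam(n);o=-R.T@t;d=R.T@np.linalg.inv(K)@np.array([uv[0],uv[1],1.]);d/=np.linalg.norm(d)
        P=np.eye(3)-np.outer(d,d);M+=P;v+=P@o
    return np.linalg.solve(M,v)
E
python3 - <<'E'
from h import *
t=cv2.imread("pics/top0.png"); s=cv2.imread("pics/side0.png")
cv2.imwrite("pics/c1.png",cv2.resize(t[110:260,200:350],None,fx=4,fy=4,interpolation=cv2.INTER_CUBIC))
cv2.imwrite("pics/c2.png",cv2.resize(s[140:250,190:340],None,fx=5,fy=5,interpolation=cv2.INTER_CUBIC))
for n in("top","side"):
    K,R,tt=cam(n); print(n,-R.T@tt,R[2])
E
```

```text
top [ 0.38449349 -0.0231451   1.18069711] [ 0.18107098  0.01366094 -0.98337515]
side [0.03794717 0.76241695 0.82017037] [ 0.42992204 -0.64866092 -0.62801756]
```

View pics/c1.png

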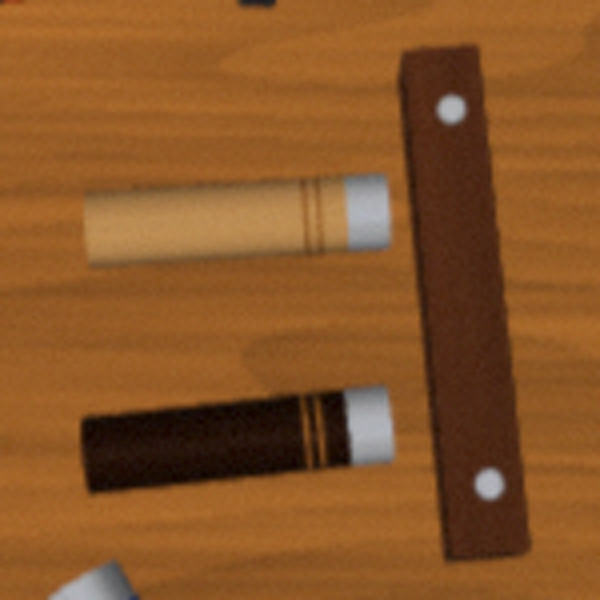

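View pics/c2.png

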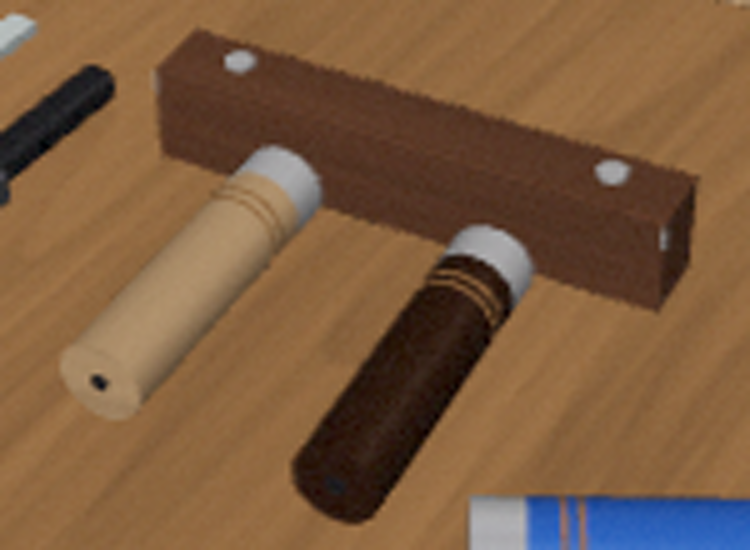

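```bash
python3 - <<'E'
from h import *
T=lambda c:((c[0]+.5)/4-.5+200,(c[1]+.5)/4-.5+110)
S=lambda c:((c[0]+.5)/5-.5+190,(c[1]+.5)/5-.5+140)
for nm,a in (("pale",((88.5,229),(390,211))),("dark",((87,455),(392,425)))):
    h=ray("top",T(a[0]),.023);f=ray("top",T(a[1]),.023);print(nm,h,f,np.linalg.norm(h-f),np.degrees(np.arctan2(*(f-h)[1::-1])))
for nm,c,z in(("TL top",(158,72),.06),("TR top",(665,230),.06),("BL",(163,155),0),("BR",(658,310),0)): print(nm,ray("side",S(c),z))
print("pale head side",ray("side",S((99,381)),.023))
print("dark head side",ray("side",S((335,485)),.023))
for c in((402,60),(445,558),(478,45),(528,548)): print("top stop",ray("top",T(c),.06))
print("mug",ray("top",(140,168),.092))
t=cv2.imread("pics/top0.png")
E
```

```text
pale [0.62834089 0.09894233 0.023     ] [ 0.64152402 -0.08224452  0.023     ] 0.18166582275785176 -85.83849814955319
dark [0.49235811 0.09571044 0.023     ] [ 0.51239404 -0.08374581  0.023     ] 0.18057127413877147 -83.62942562659906
TL top [ 0.72556001 -0.08324653  0.06      ]
TR top [ 0.43017832 -0.10806241  0.06      ]
BL [ 0.72915881 -0.08659782  0.        ]
BR [ 4.33777968e-01 -1.16198189e-01  1.11022302e-16]
pale head side [0.62722301 0.10062123 0.023     ]
dark head side [0.4910807  0.09865827 0.023     ]
top stop [ 0.72467358 -0.08720904  0.06      ]
top stop [ 0.43347365 -0.11183293  0.06      ]
top stop [ 0.73436033 -0.13208765  0.06      ]
top stop [ 0.43969968 -0.1585992   0.06      ]
mug [0.60903353 0.27701829 0.092     ]
```

```bash
cat >> h.py <<'E'
from scipy.spatial.transform import Rotation as Ro
def st():
    o=ctrl.observe(); R=Ro.from_euler('xyz',o['orientation'],degrees=True).as_matrix(); return o,R
def rep(target=None):
    o,R=st(); print("t",round(o['clock'],2),"p",o['position'].round(4),"F",o['contact_force'].round(1),"T",o['torque'].round(2),"op",round(o['opening'],4)); print("q",o['qpos'].round(1)); print("toolaxes cols\n",R.round(4)); 
    if target is not None: print("shift tool cm",(R.T@(np.array(target)-o['position'])*100).round(2))
E
python3 - <<'E'
from h import *
h=np.array([.628,.0995]);f=np.array([.6415,-.0822]);u=(h-f)/np.linalg.norm(h-f)
g=h-.025*u;print(g)
rep([*g,.231])
o,R=st()
print("jaw yaw",np.degrees(np.arctan2(R[1,1],R[0,1])),"leg-perp",np.degrees(np.arctan2(u[1],u[0]))-90)
E
```

```text
[0.62985235 0.07456872]
t 0.1 p [ 0.1719 -0.5743  0.2303] F [0.1 0.1 0.5] T [ 0.01 -0.   -0.  ] op 0.0852
q [-78.2   7.5  85.3   0.   87.3  -4.9]
toolaxes cols
 [[-3.000e-04  2.867e-01 -9.580e-01]
 [ 1.600e-03 -9.580e-01 -2.867e-01]
 [-1.000e+00 -1.700e-03 -1.000e-04]]
shift tool cm [ 3.000e-02 -4.904e+01 -6.247e+01]
jaw yaw -73.33945208544903 leg-perp 4.249171331406885
```

Call:
step_arm --dp '[[0,-3.7,-4.7],[0,-3.7,-4.7],[0,-3.7,-4.7],[0,-3.7,-4.7],[0,-3.7,-4.7],[0,-3.7,-4.7],[0,-3.7,-4.7],[0,-3.7,-4.7],[0,-3.7,-4.7],[0,-3.7,-4.7]]' --dr '[[0,0,0],[0,0,0],[0,0,0],[0,0,0],[0,0,0],[0,0,0],[0,0,0],[0,0,0],[0,0,0],[0,0,0]]' --hand 8.54 --newtons 30

```text
clock: 1.35
position: [0.5169, -0.0837, 0.231]
orientation: [11.2, 90.0, -152.1]
contact_force: [0.1, -0.4, 1.1]
opening: 0.0856
```

Call:
step_arm --dp '[[0,0,0],[0,0,0],[0,0,0],[0,0,0],[0,0,0],[0,0,0],[0,0,0],[0,0,0],[0,0,0],[0,0,0]]' --dr '[[-0.15,0,0],[-0.15,0,0],[-0.15,0,0],[-0.15,0,0],[-0.15,0,0],[-0.15,0,0],[-0.15,0,0],[-0.15,0,0],[-0.155,0,0],[0,0,0]]'

```text
clock: 2.6
position: [0.516, -0.0855, 0.2308]
orientation: [-110.4, 90.0, 163.8]
contact_force: [1.2, 0.1, -0.3]
opening: 0.0856
```

```bash
python3 - <<'E'
from h import *
rep([.6299,.0746,.231])
o,R=st()
print("jaw yaw",np.degrees(np.arctan2(R[1,1],R[0,1])))
E
```

```text
t 2.6 p [ 0.516  -0.0855  0.2308] F [ 1.2  0.1 -0.3] T [ 0.01 -0.02 -0.04] op 0.0856
q [-15.   -4.4  97.4   0.   87.1 -19.3]
toolaxes cols
 [[-8.000e-04  9.973e-01  7.400e-02]
 [ 2.000e-04  7.400e-02 -9.973e-01]
 [-1.000e+00 -8.000e-04 -3.000e-04]]
shift tool cm [ -0.02  12.55 -15.13]
jaw yaw 4.242546661534675
```

Tool z now points toward the stop (−y world), tool y is along the stop face. Go above the head, then down partway.

Call:
step_arm --dp '[[0,3.1,-3.7],[0,3.1,-3.8],[0,3.1,-3.8],[0,3.25,-3.8],[3,0,0],[3,0,0],[3,0,0],[2,0,0],[0,0,0],[0,0,0]]' --dr '[[0,0,0],[0,0,0],[0,0,0],[0,0,0],[0,0,0],[0,0,0],[0,0,0],[0,0,0],[0,0,0],[0,0,0]]'

```text
clock: 3.85
position: [0.6309, 0.0744, 0.1227]
orientation: [87.5, 89.9, 1.8]
contact_force: [0.2, 0.4, 0.2]
opening: 0.0857
```

```bash
python3 - <<'E'
from h import *
rep([.6299,.0746,.006])
for n in("top","side"):
    im=ctrl.grab_frame(n)[:,:,::-1]
    c=im[90:270,150:390] if n=="top" else im[110:290,150:390]
    cv2.imwrite(f"pics/a_{n}.png",cv2.resize(c,None,fx=3,fy=3,interpolation=cv2.INTER_CUBIC))
E
```

```text
t 3.85 p [0.6309 0.0744 0.1227] F [0.2 0.4 0.2] T [0.03 0.02 0.01] op 0.0857
q [ 2.1 16.8 86.1 -0.  77.  -2.1]
toolaxes cols
 [[ 1.800e-03  9.973e-01  7.400e-02]
 [ 1.000e-04  7.400e-02 -9.973e-01]
 [-1.000e+00  1.800e-03  1.000e-04]]
shift tool cm [11.67 -0.12 -0.03]
```

View pics/a_side.png

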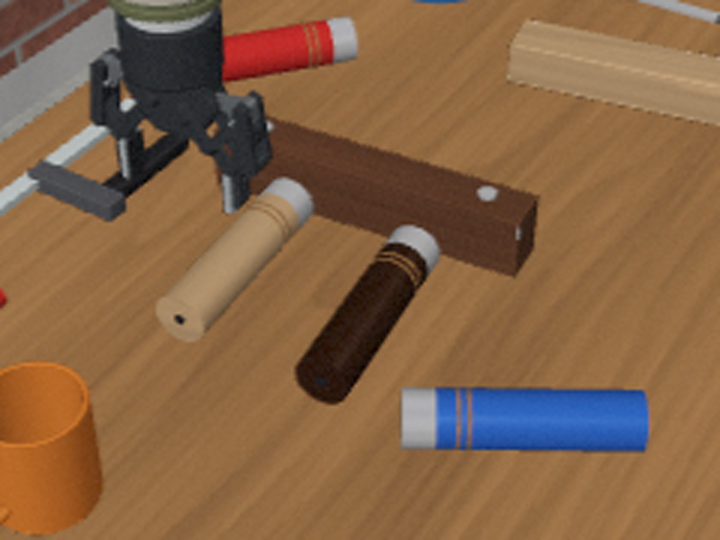

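View pics/a_top.png

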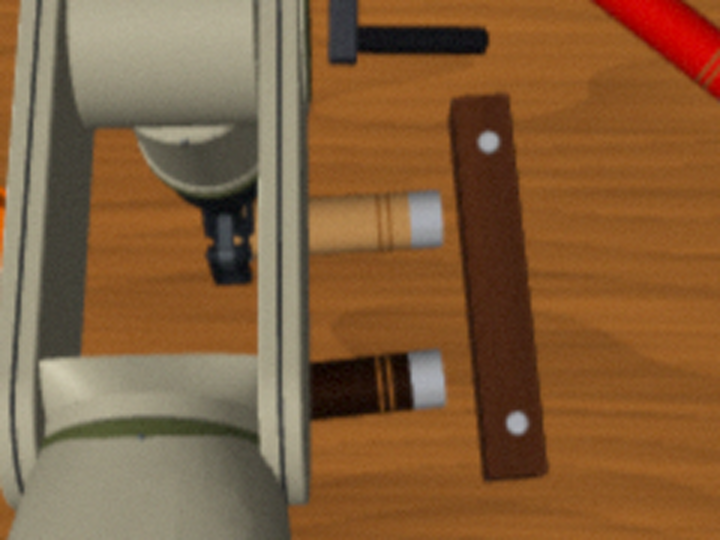

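The gripper straddles the head end (fingertips at crop (130,165) and (235,200) in the side view). The top view shows it in line with the pale leg. Descending.

Call:
step_arm --dp '[[2,-0.1,0],[2,0,0],[2,0,0],[2,0,0],[1.5,0,0],[1,0,0],[0.6,0,0],[0.5,0,0],[0,0,0],[0,0,0]]' --dr '[[0,0,0],[0,0,0],[0,0,0],[0,0,0],[0,0,0],[0,0,0],[0,0,0],[0,0,0],[0,0,0],[0,0,0]]'

```text
clock: 5.2
position: [0.6295, 0.0743, 0.0059]
orientation: [88.5, 89.9, 2.8]
contact_force: [0.1, -0.9, -0.1]
opening: 0.085
```

```bash
python3 - <<'E'
from h import *
rep([.6299,.0746,.006])
for n in("side",):
    im=ctrl.grab_frame(n)[:,:,::-1]
    c=im[110:290,150:390]
    cv2.imwrite(f"pics/b_{n}.png",cv2.resize(c,None,fx=3,fy=3,interpolation=cv2.INTER_CUBIC))
E
```

```text
t 5.2 p [0.6295 0.0743 0.0059] F [ 0.1 -0.9 -0.1] T [ 0.01 -0.02 -0.04] op 0.085
q [ 2.1 24.4 89.9  0.  65.7 -2.2]
toolaxes cols
 [[ 9.000e-04  9.972e-01  7.490e-02]
 [ 0.000e+00  7.490e-02 -9.972e-01]
 [-1.000e+00  9.000e-04  0.000e+00]]
shift tool cm [-0.01  0.04 -0.02]
```

View pics/b_side.png

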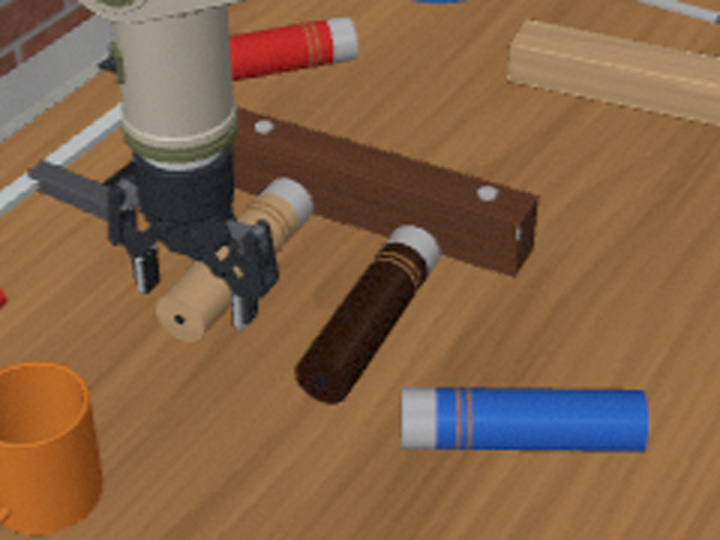

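The fingers stand on either side of the leg near its head (crop (147,270) and (243,310)). Closing.

Call:
step_arm --dp '[[0,0,0],[0,0,0],[0,0,0],[0,0,0],[0,0,0],[0,0,0],[0,0,0],[0,0,0.3],[0,0,0.3],[0,0,0]]' --dr '[[0,0,0],[0,0,0],[0,0,0],[0,0,0],[0,0,0],[0,0,0],[0,0,0],[0,0,0],[0,0,0],[0,0,0]]' --hand 3.5 --newtons 30

```text
clock: 6.5
position: [0.6299, 0.0696, 0.0057]
orientation: [148.1, 89.9, 62.4]
contact_force: [-1.2, 6.2, 3.5]
opening: 0.045
```

```bash
python3 - <<'E'
from h import *
rep()
E
```

```text
t 6.5 p [0.6299 0.0696 0.0057] F [-1.2  6.2  3.5] T [ 0.77  0.13 -0.01] op 0.045
q [ 1.6 24.4 89.9  0.1 65.6 -2.7]
toolaxes cols
 [[ 9.000e-04  9.972e-01  7.520e-02]
 [ 1.700e-03  7.520e-02 -9.972e-01]
 [-1.000e+00  1.000e-03 -1.600e-03]]
```

Call:
step_arm --dp '[[0,0,0.2],[0,0,0.2],[0,0,0],[0,0,0],[0,0,0],[0,0,0],[0,0,0],[0,0,0],[0,0,0],[0,0,0]]' --dr '[[0,0,0],[0,0,0],[0,0,0],[0,0,0],[0,0,0],[0,0,0],[0,0,0],[0,0,0],[0,0,0],[0,0,0]]'

```text
clock: 7.75
position: [0.6302, 0.0657, 0.0057]
orientation: [148.2, 89.9, 62.5]
contact_force: [-0.5, 6.0, 4.0]
opening: 0.0452
```

```bash
python3 - <<'E'
from h import *
rep()
for n in("top","side"):
    im=ctrl.grab_frame(n)[:,:,::-1]
    c=im[110:230,240:380] if n=="top" else im[140:260,180:320]
    cv2.imwrite(f"pics/d_{n}.png",cv2.resize(c,None,fx=5,fy=5,interpolation=cv2.INTER_CUBIC))
E
```

```text
t 7.75 p [0.6302 0.0657 0.0057] F [-0.5  6.   4. ] T [ 0.91  0.05 -0.01] op 0.0452
q [ 1.3 24.3 90.   0.1 65.6 -3.1]
toolaxes cols
 [[ 9.000e-04  9.972e-01  7.530e-02]
 [ 1.800e-03  7.530e-02 -9.972e-01]
 [-1.000e+00  1.100e-03 -1.700e-03]]
```

View pics/d_side.png

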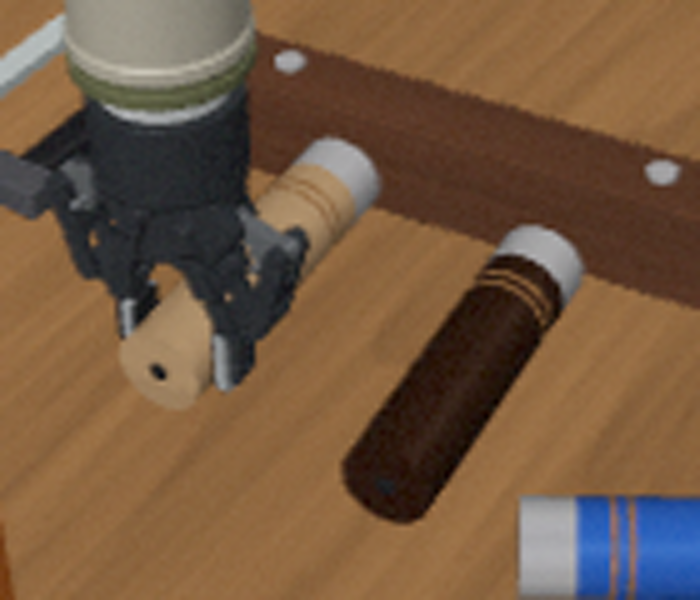

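View pics/d_top.png

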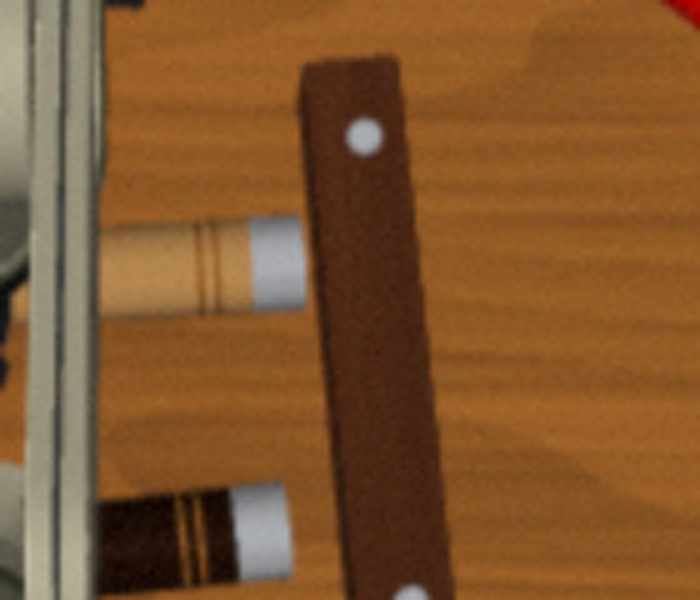

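Nearly butted (top crop: foot end at x≈305, stop edge at about 312). Pushing a little more.

Call:
step_arm --dp '[[0,0,0.15],[0,0,0.15],[0,0,0.1],[0,0,0.1],[0,0,0],[0,0,0],[0,0,0],[0,0,0],[0,0,0],[0,0,0]]' --dr '[[0,0,0],[0,0,0],[0,0,0],[0,0,0],[0,0,0],[0,0,0],[0,0,0],[0,0,0],[0,0,0],[0,0,0]]'

```text
clock: 9.1
position: [0.6306, 0.0609, 0.0057]
orientation: [150.4, 89.9, 64.7]
contact_force: [-0.6, 6.6, 4.7]
opening: 0.045
```

```bash
python3 - <<'E'
from h import *
rep()
E
```

```text
t 9.1 p [0.6306 0.0609 0.0057] F [-0.6  6.6  4.7] T [0.95 0.09 0.02] op 0.045
q [ 0.8 24.3 90.   0.1 65.6 -3.6]
toolaxes cols
 [[ 9.000e-04  9.972e-01  7.540e-02]
 [ 2.000e-03  7.540e-02 -9.972e-01]
 [-1.000e+00  1.100e-03 -1.900e-03]]
```

Call:
step_arm --dp '[[0,0,0.1],[0,0,0.1],[0,0,0.1],[0,0,0.1],[0,0,0],[0,0,0],[0,0,0],[0,0,0],[0,0,0],[0,0,0]]' --dr '[[0,0,0],[0,0,0],[0,0,0],[0,0,0],[0,0,0],[0,0,0],[0,0,0],[0,0,0],[0,0,0],[0,0,0]]'

```text
clock: 10.35
position: [0.6306, 0.0591, 0.0056]
orientation: [167.3, 89.7, 81.7]
contact_force: [-1.7, 15.7, 5.1]
opening: 0.0449
```

```bash
python3 - <<'E'
from h import *
rep()
for n in("top",):
    im=ctrl.grab_frame(n)[:,:,::-1]
    c=im[110:230,240:380] if n=="top" else im[140:260,180:320]
    cv2.imwrite(f"pics/e_{n}.png",cv2.resize(c,None,fx=5,fy=5,interpolation=cv2.INTER_CUBIC))
E
```

```text
t 10.35 p [0.6306 0.0591 0.0056] F [-1.7 15.7  5.1] T [ 2.3   0.16 -0.06] op 0.0449
q [ 0.6 24.3 90.   0.3 65.6 -3.9]
toolaxes cols
 [[ 7.000e-04  9.971e-01  7.600e-02]
 [ 4.600e-03  7.600e-02 -9.971e-01]
 [-1.000e+00  1.000e-03 -4.600e-03]]
```

View pics/e_top.png

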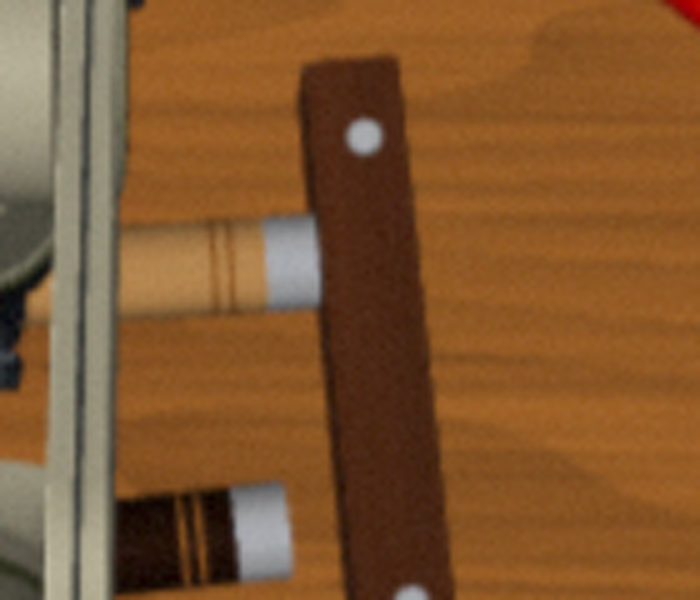

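Butted (force rose to 16 N; foot end meets the stop at crop x≈320). Start tipping: first about 10°, easing the push, and check that it swivels.

Call:
step_arm --dp '[[-0.6,0,-0.1],[-0.7,0,-0.1],[-0.7,0,0],[-0.6,0,0],[0,0,0],[0,0,0],[0,0,0],[0,0,0],[0,0,0],[0,0,0]]' --dr '[[0,0,0],[0,0,0],[0,0,0],[0,0,0],[0,0,0],[0,0,0],[0,0,0],[0,0,0],[0,0,0],[0,0,0]]'

```text
clock: 11.65
position: [0.63, 0.0581, 0.0307]
orientation: [-150.0, 89.9, 124.3]
contact_force: [1.3, 6.1, -2.5]
opening: 0.0453
```

```bash
python3 - <<'E'
from h import *
rep()
for n in("side",):
    im=ctrl.grab_frame(n)[:,:,::-1]
    c=im[110:230,240:380] if n=="top" else im[130:250,180:320]
    cv2.imwrite(f"pics/f_{n}.png",cv2.resize(c,None,fx=5,fy=5,interpolation=cv2.INTER_CUBIC))
E
```

```text
t 11.65 p [0.63   0.0581 0.0307] F [ 1.3  6.1 -2.5] T [ 1.15 -0.05  0.12] op 0.0453
q [ 0.6 22.4 89.6  0.1 68.1 -3.7]
toolaxes cols
 [[-7.000e-04  9.972e-01  7.510e-02]
 [ 1.100e-03  7.510e-02 -9.972e-01]
 [-1.000e+00 -6.000e-04 -1.100e-03]]
```

View pics/f_side.png

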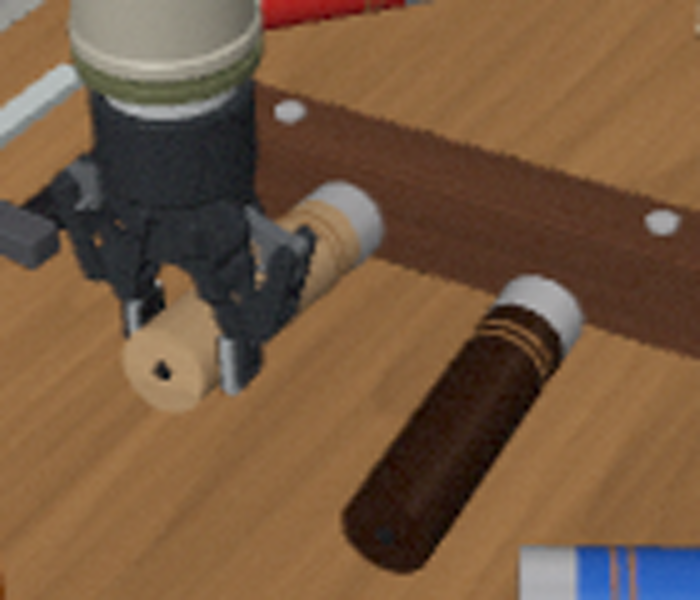

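Leg has swivelled in the pads, with its foot still down at the stop (crop (345,205)). Continue to about 40°.

Call:
step_arm --dp '[[-1.3,0,0.1],[-1.2,0,0.2],[-1.2,0,0.3],[-1.1,0,0.45],[-1.0,0,0.6],[-1.0,0,0.65],[0,0,0],[0,0,0],[0,0,0],[0,0,0]]' --dr '[[0,0,0],[0,0,0],[0,0,0],[0,0,0],[0,0,0],[0,0,0],[0,0,0],[0,0,0],[0,0,0],[0,0,0]]'

```text
clock: 12.95
position: [0.6325, 0.0348, 0.0996]
orientation: [91.5, 89.9, 5.8]
contact_force: [0.8, 1.3, -0.2]
opening: 0.0452
```

```bash
python3 - <<'E'
from h import *
rep()
for n in("side",):
    im=ctrl.grab_frame(n)[:,:,::-1]
    c=im[110:230,240:380] if n=="top" else im[110:230,180:320]
    cv2.imwrite(f"pics/g_{n}.png",cv2.resize(c,None,fx=5,fy=5,interpolation=cv2.INTER_CUBIC))
E
```

```text
t 12.95 p [0.6325 0.0348 0.0996] F [ 0.8  1.3 -0.2] T [ 0.24 -0.45  0.16] op 0.0452
q [-1.5 17.9 87.4  0.  74.7 -5.8]
toolaxes cols
 [[ 1.000e-03  9.972e-01  7.540e-02]
 [ 1.000e-04  7.540e-02 -9.972e-01]
 [-1.000e+00  1.000e-03 -0.000e+00]]
```

View pics/g_side.png

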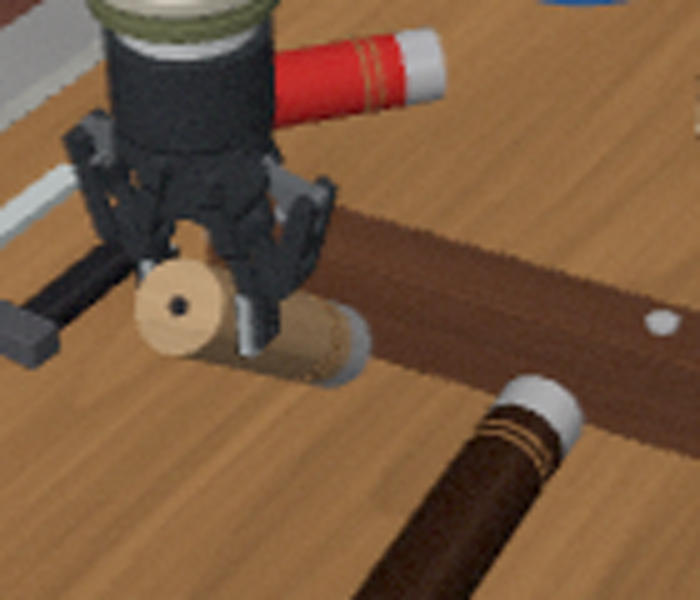

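```bash
python3 - <<'E'
from h import *
o,R=st(); p=o['position'].copy(); p[2]+=.019
n=np.array([-.0754,.9972,0]);th=np.radians(40)
im=cv2.imread("pics/g_side.png")
def draw(pt,col):
    u=proj("side",pt); q=((u[0]-180+.5)*5,(u[1]-110+.5)*5); print(np.round(q)); cv2.circle(im,(int(q[0]),int(q[1])),4,col,-1)
for t,col in((30,(0,255,255)),(40,(0,255,0)),(50,(255,0,0))):
    th=np.radians(t);a=n*np.cos(th)+np.array([0,0,np.sin(th)])
    draw(p+a*.025,col); draw(p-a*.155,col); draw(p-a*.130,col); print((p-a*.155).round(3))
cv2.imwrite("pics/g2.png",im)
E
```

```text
[184. 305.]
[352. 284.]
[331. 287.]
[ 0.643 -0.099  0.041]
[186. 296.]
[339. 333.]
[320. 328.]
[ 0.641 -0.084  0.019]
[189. 287.]
[322. 380.]
[306. 368.]
[ 0.64  -0.065 -0.   ]
```

View pics/g2.png

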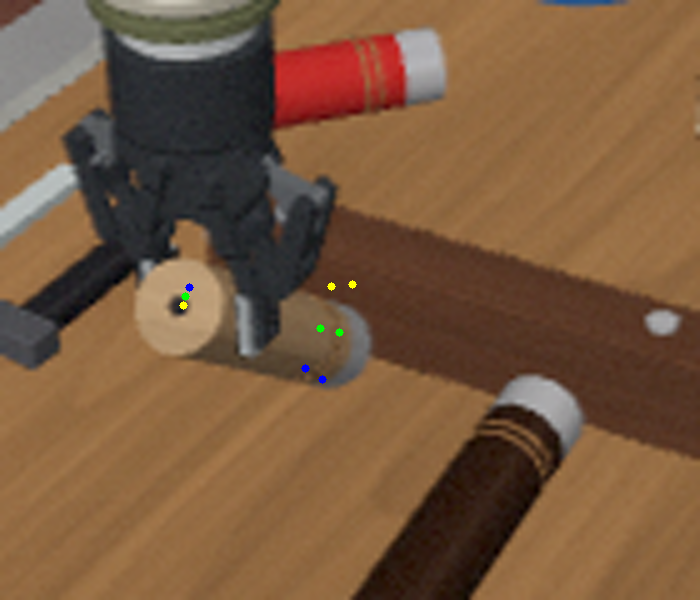

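At about 42° the foot is on the bench at the stop: the predicted points for 40° fall on the foot at (339,333). On to about 70°.

Call:
step_arm --dp '[[-0.85,0,0.7],[-0.75,0,0.75],[-0.65,0,0.9],[-0.55,0,1.0],[-0.45,0,1.1],[-0.35,0,1.1],[0,0,0],[0,0,0],[0,0,0],[0,0,0]]' --dr '[[0,0,0],[0,0,0],[0,0,0],[0,0,0],[0,0,0],[0,0,0],[0,0,0],[0,0,0],[0,0,0],[0,0,0]]'

```text
clock: 14.25
position: [0.6361, -0.0206, 0.1351]
orientation: [-102.1, 90.0, 172.3]
contact_force: [0.3, -0.1, -5.8]
opening: 0.0451
```

```bash
cat >> h.py <<'E'
def chk(name,angs):
    o,R=st(); p=o['position'].copy(); p[2]+=.019
    n=np.array([-.0754,.9972,0])
    im=ctrl.grab_frame("side")[:,:,::-1][90:230,180:320]
    im=cv2.resize(im,None,fx=4,fy=4,interpolation=cv2.INTER_CUBIC)
    for t,col in zip(angs,((0,255,255),(0,255,0),(255,0,0))):
        th=np.radians(t);a=n*np.cos(th)+np.array([0,0,np.sin(th)])
        for s in(.025,-.155,-.13):
            u=proj("side",p+a*s); cv2.circle(im,(int((u[0]-179.5)*4),int((u[1]-89.5)*4)),3,col,-1)
        print(t,(p-a*.155).round(4))
    cv2.imwrite(name,im)
E
python3 - <<'E'
from h import *
rep(); chk("pics/k.png",(60,70,80))
E
```

```text
t 14.25 p [ 0.6361 -0.0206  0.1351] F [ 0.3 -0.1 -5.8] T [0.17 0.04 0.03] op 0.0451
q [ -6.5  16.5  85.1   0.   78.4 -10.8]
toolaxes cols
 [[-4.000e-04  9.972e-01  7.540e-02]
 [ 1.000e-04  7.540e-02 -9.972e-01]
 [-1.000e+00 -4.000e-04 -1.000e-04]]
60 [ 0.6419 -0.0979  0.0198]
70 [ 0.6401 -0.0734  0.0084]
80 [ 0.6381 -0.0474  0.0014]
```

View pics/k.png

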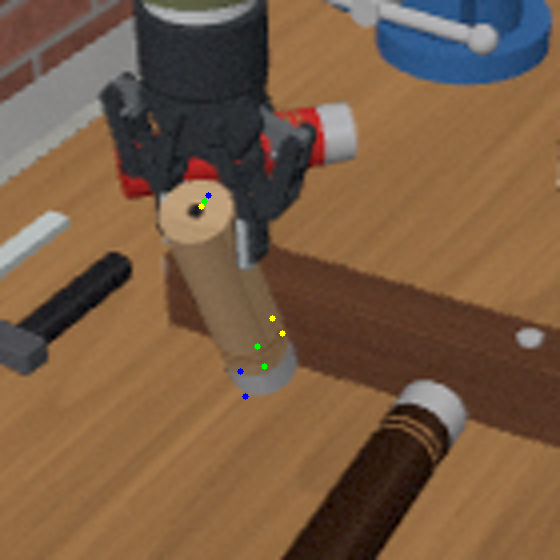

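About 70°, foot near the bench and stop (crop (265,370)). The gripper carries the weight, so I'll go slightly lower from here.

Call:
step_arm --dp '[[0.1,0,0.8],[0,0,0.8],[0,0,0.8],[0,0,0.8],[0.1,0,0.8],[0.1,0,0.8],[0,0,0],[0,0,0],[0,0,0],[0,0,0]]' --dr '[[0,0,0],[0,0,0],[0,0,0],[0,0,0],[0,0,0],[0,0,0],[0,0,0],[0,0,0],[0,0,0],[0,0,0]]'

```text
clock: 15.55
position: [0.6408, -0.0698, 0.1337]
orientation: [54.1, 89.8, -31.6]
contact_force: [0.4, -0.6, 5.5]
opening: 0.0449
```

```bash
python3 - <<'E'
from h import *
rep(); chk("pics/l.png",(80,90))
im=ctrl.grab_frame("top")[:,:,::-1]
cv2.imwrite("pics/l_top.png",cv2.resize(im[110:230,240:380],None,fx=4,fy=4))
E
```

```text
t 15.55 p [ 0.6408 -0.0698  0.1337] F [ 0.4 -0.6  5.5] T [ 0.08  0.12 -0.  ] op 0.0449
q [-10.7  17.6  83.9  -0.1  78.3 -15. ]
toolaxes cols
 [[ 0.0026  0.9972  0.0745]
 [-0.0016  0.0745 -0.9972]
 [-1.      0.0025  0.0018]]
80 [ 6.428e-01 -9.660e-02  1.000e-04]
90 [ 0.6408 -0.0698 -0.0023]
```

View pics/l.png

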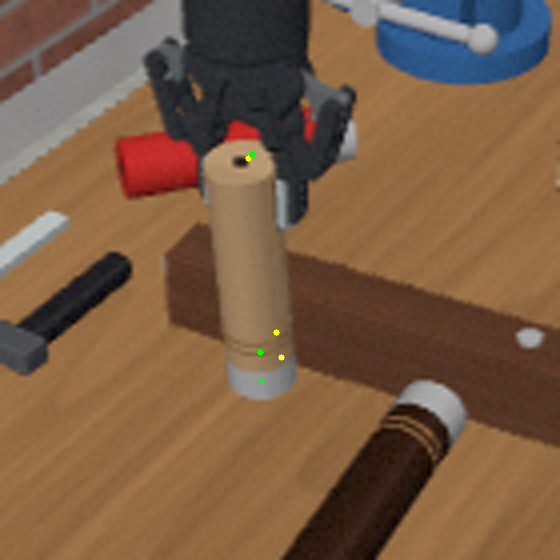

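View pics/l_top.png

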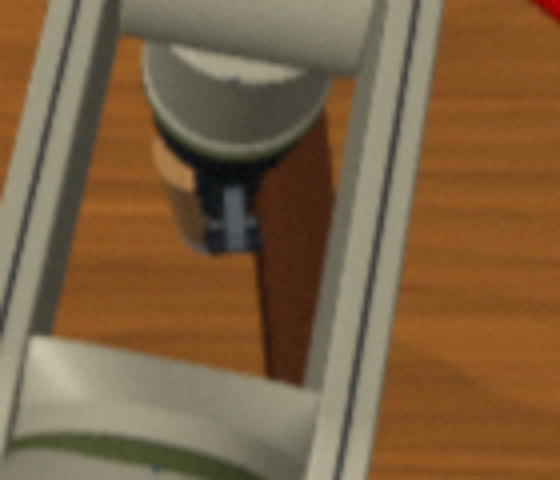

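```bash
python3 - <<'E'
from h import *
S=lambda c:(c[0]/4+179.5,c[1]/4+89.5)
print("head",ray("side",S((240,161)),.180))
# foot: left/right silhouettes at base; nearest base point
print("base L,R",ray("side",S((230,378)),0),ray("side",S((296,378)),0),"near",ray("side",S((262,397)),0))
K,R,t=cam("side");c=-R.T@t
nr=ray("side",S((262,397)),0)[:2]; d=nr-c[:2]; d/=np.linalg.norm(d); print("base centre",nr+d*.023)
E
```

```text
head [ 0.6407593  -0.05660231  0.18      ]
base L,R [ 0.65940201 -0.05958871  0.        ] [ 0.6217075  -0.08341412  0.        ] near [ 6.29613098e-01 -5.43915898e-02 -1.11022302e-16]
base centre [ 0.64310557 -0.07301827]
```

Head centre measures y≈−0.057 and base centre ≈−0.073, so it leans about 4–5° away from the stop. I'll nudge the head about 8 mm toward the stop and relieve the down-force slightly.

Call:
step_arm --dp '[[-0.1,0,0.2],[0,0,0.2],[0,0,0.2],[0,0,0.2],[0,0,0],[0,0,0],[0,0,0],[0,0,0],[0,0,0],[0,0,0]]' --dr '[[0,0,0],[0,0,0],[0,0,0],[0,0,0],[0,0,0],[0,0,0],[0,0,0],[0,0,0],[0,0,0],[0,0,0]]'

```text
clock: 16.9
position: [0.6403, -0.0768, 0.1331]
orientation: [-89.3, 90.0, -175.0]
contact_force: [1.5, 0.1, -3.6]
opening: 0.045
```

```bash
python3 - <<'E'
from h import *
rep(); chk("pics/m.png",(80,90))
E
```

```text
t 16.9 p [ 0.6403 -0.0768  0.1331] F [ 1.5  0.1 -3.6] T [ 0.54 -0.6  -0.05] op 0.045
q [-11.4  17.9  83.7  -0.   78.4 -15.7]
toolaxes cols
 [[-3.000e-04  9.972e-01  7.490e-02]
 [-0.000e+00  7.490e-02 -9.972e-01]
 [-1.000e+00 -3.000e-04  0.000e+00]]
80 [ 6.423e-01 -1.036e-01 -6.000e-04]
90 [ 0.6403 -0.0768 -0.0029]
```

View pics/m.png

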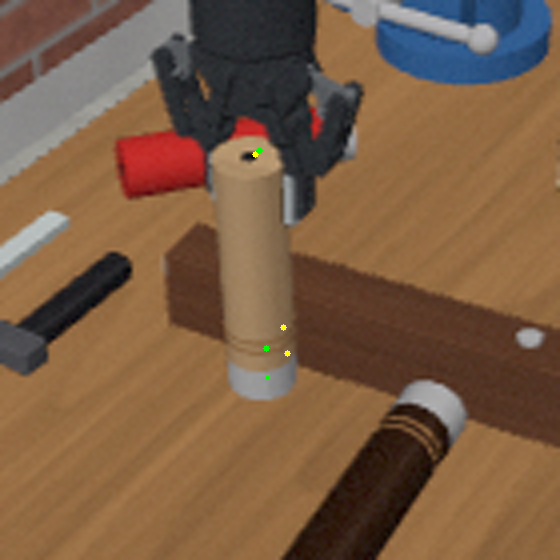

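Lean is down to about 2°. One more 5 mm nudge.

Call:
step_arm --dp '[[0,0,0.2],[0,0,0.2],[0,0,0.1],[0.1,0,0],[0,0,0],[0,0,0],[0,0,0],[0,0,0],[0,0,0],[0,0,0]]' --dr '[[0,0,0],[0,0,0],[0,0,0],[0,0,0],[0,0,0],[0,0,0],[0,0,0],[0,0,0],[0,0,0],[0,0,0]]'

```text
clock: 18.2
position: [0.6407, -0.0818, 0.1323]
orientation: [-85.4, 90.0, -171.1]
contact_force: [-2.5, 1.5, -0.6]
opening: 0.045
```

```bash
python3 - <<'E'
from h import *
rep(); chk("pics/n.png",(90,))
E
```

```text
t 18.2 p [ 0.6407 -0.0818  0.1323] F [-2.5  1.5 -0.6] T [0.66 0.93 0.02] op 0.045
q [-11.8  18.   83.6  -0.   78.4 -16.1]
toolaxes cols
 [[-3.000e-04  9.972e-01  7.490e-02]
 [-1.000e-04  7.490e-02 -9.972e-01]
 [-1.000e+00 -3.000e-04  0.000e+00]]
90 [ 0.6407 -0.0818 -0.0037]
```

View pics/n.png

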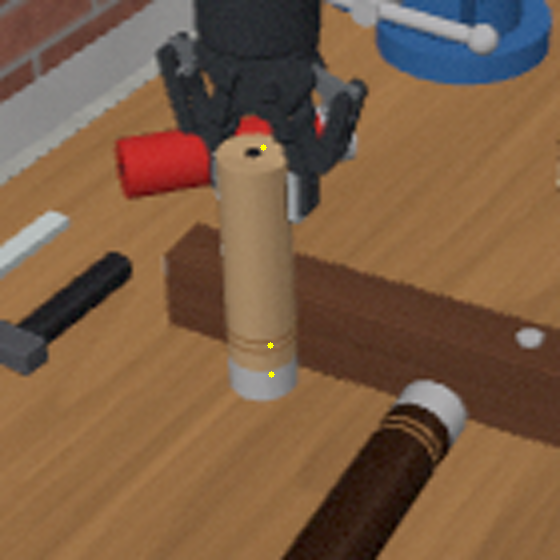

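Now vertical within about 1° (head (253,152), base (263,378)). Opening the fingers, then looking before lifting.

Call:
step_arm --dp '[[0,0,0],[0,0,0],[0,0,0],[0,0,0],[0,0,0],[0,0,0],[0,0,0],[0,0,0],[0,0,0],[0,0,0]]' --dr '[[0,0,0],[0,0,0],[0,0,0],[0,0,0],[0,0,0],[0,0,0],[0,0,0],[0,0,0],[0,0,0],[0,0,0]]' --hand 8.54

```text
clock: 19.5
position: [0.6408, -0.0817, 0.1323]
orientation: [-149.4, 90.0, 124.9]
contact_force: [0.6, 0.4, 0.2]
opening: 0.0854
```

```bash
python3 - <<'E'
from h import *
rep(); chk("pics/o.png",(90,))
E
```

```text
t 19.5 p [ 0.6408 -0.0817  0.1323] F [0.6 0.4 0.2] T [ 0.02  0.06 -0.01] op 0.0854
q [-11.8  18.   83.6   0.   78.4 -16.1]
toolaxes cols
 [[-0.      0.9972  0.0749]
 [ 0.      0.0749 -0.9972]
 [-1.     -0.     -0.    ]]
90 [ 0.6408 -0.0817 -0.0037]
```

View pics/o.png

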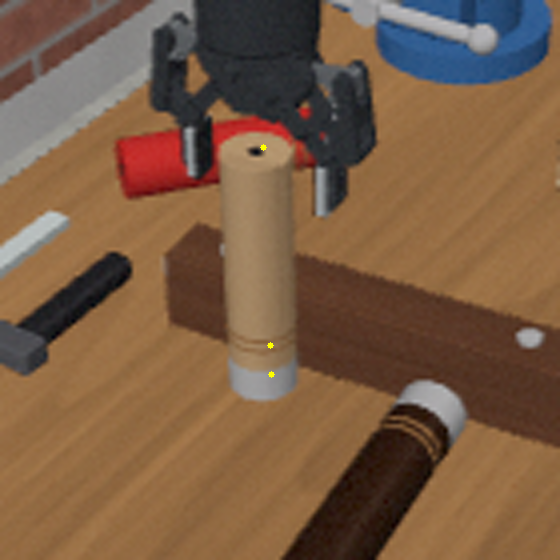

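The leg stands by itself, with both fingers clear of it (gaps either side at crop (200,155) and (325,185)). Withdraw straight up.

Call:
step_arm --dp '[[-0.5,0,0],[-1,0,0],[-2,0,0],[-2,0,0],[-2.5,0,0],[-2.5,0,0],[-2,0,0],[0,0,0],[0,0,0],[0,0,0]]' --dr '[[0,0,0],[0,0,0],[0,0,0],[0,0,0],[0,0,0],[0,0,0],[0,0,0],[0,0,0],[0,0,0],[0,0,0]]'

```text
clock: 20.8
position: [0.6401, -0.0816, 0.2557]
orientation: [-105.5, 89.9, 168.8]
contact_force: [0.4, -0.0, -0.2]
opening: 0.0852
```

Call:
step_arm --dp '[[0,-5,0],[0,-5,0],[0,-5,0],[0,-5,0],[0,-3,0],[0,0,0],[0,0,0],[0,0,0],[0,0,0],[0,0,0]]' --dr '[[0,0,0],[0,0,0],[0,0,0],[0,0,0],[0,0,0],[0,0,0],[0,0,0],[0,0,0],[0,0,0],[0,0,0]]'

```text
clock: 22.05
position: [0.4117, -0.0989, 0.2571]
orientation: [-114.5, 90.0, 159.8]
contact_force: [-0.2, 0.6, 0.4]
opening: 0.0851
```

```bash
python3 - <<'E'
from h import *
rep()
a=ctrl.grab_frame("side")[:,:,::-1];b=ctrl.grab_frame("top")[:,:,::-1]
cv2.imwrite("pics/z_side.png",cv2.resize(a[90:290,110:370],None,fx=3,fy=3,interpolation=cv2.INTER_CUBIC))
cv2.imwrite("pics/z_top.png",cv2.resize(b[90:270,110:370],None,fx=3,fy=3,interpolation=cv2.INTER_CUBIC))
E
```

```text
t 22.05 p [ 0.4117 -0.0989  0.2571] F [-0.2  0.6  0.4] T [ 0.02  0.02 -0.01] op 0.0851
q [-20.5 -21.4 109.2  -0.   92.3 -24.8]
toolaxes cols
 [[-6.000e-04  9.972e-01  7.530e-02]
 [ 2.000e-04  7.530e-02 -9.972e-01]
 [-1.000e+00 -6.000e-04 -3.000e-04]]
```

View pics/z_side.png

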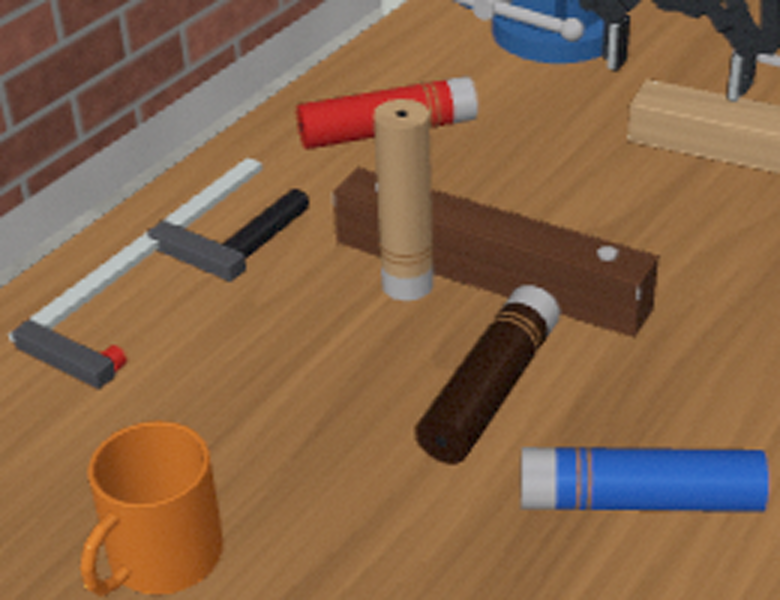

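View pics/z_top.png

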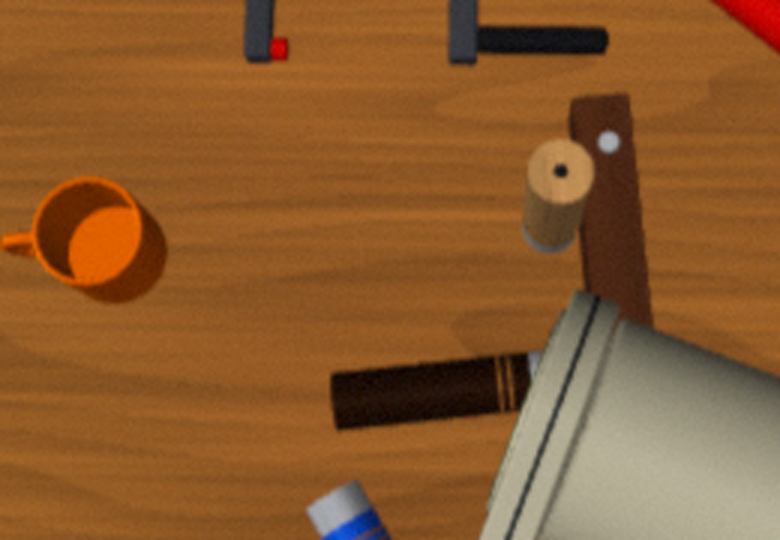

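```bash
python3 - <<'E'
from h import *
h=ray("top",(110+560/3-.3,90+171/3-.3),.18); hs=ray("side",(110+402/3-.3,90+114/3-.3),.18)
p=np.array([.726,-.086]);e=np.array([.293,.026]);e/=np.linalg.norm(e);n=np.array([-e[1],e[0]])
c=np.array([.5795,-.099])
for q in(h,hs): print(q,"stop y",(q[:2]-p)@n,"x",(q[:2]-c)@e)
E
```

```text
[ 0.64021336 -0.07256066  0.18      ] stop y 0.020969406820029287 x 0.06281269312755212
[ 0.63738021 -0.06981461  0.18      ] stop y 0.02395513397226478 x 0.06023335506302616
```

```bash
python3 - <<'E'
from cell import ctrl
print(ctrl.job_done())
E
```

```text
the job is handed in; nothing more can be done
None
```

The pale leg is standing by itself on its steel foot, right against the planing stop. I handed the job in at about 22 s of the 42 s allowed; the hand-in reports no verdict.

**What I did:** I pinched the leg at 30 N near its head and slid it along the bench until the force rose to 16 N at the stop. I then tipped it up along an arc while it swivelled in the pads, with its foot at the stop. The half-raised stage was seen at about 42°. Near upright it leaned 4–5° away from the stop, so I nudged the head in by 13 mm, then released it and lifted clear.

**Last checks:**
- **Position:** the two views put the leg's axis 21 mm and 24 mm from the stop's face (23 mm means touching). It is about 62 mm from the middle of the stop.
- **Upright:** it looks vertical to within about 1°.
- **Bystanders:** the mug and the dark leg look unmoved in the final pictures; I did not measure them again.
- **Robot:** it touches nothing, and the force reading is near zero.

**Disagreement:** while tipping, the leg's axis appeared up to 11 mm off the grasp point, either from slip in the pads or from calibration error. I went by the pictures instead.

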